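# Draw back the sprung hold-down and seat the adapter plate

### The arm

A 7-joint arm with a two-finger parallel gripper is mounted at the origin on a cart in front of the work surface, level with it; the furniture and walls round the work are solid. World frame = base frame: x ahead of the robot, y to its left, z up, the work surface at z = 0. Lengths are in mm, angles in rad, forces in N, time in s.
With the tool pointing down it reaches from about 400 to 875 mm from the base axis. Payload 4.4 kg.
Tool frame: the origin (TCP) lies midway between the tips of the shut fingers; the grasp point (between the pads) lies 19 mm behind it; z points along the fingers, y is the line along which they close (so a half turn about z gives the same grasp; the last joint's range is limited). The gripper opens to 85 mm and grips with 20 to 120 N. Pads are 22 mm wide; open, the fingers measure 114 mm over their backs; the gripper's body (76 mm by 85 mm) begins 54 mm behind the grasp point. The pads swing forward as they close: fully open they stand 13 mm farther back than shut.
Start: joints at [-1.262, 0.628, 0.038, 1.517, -0.027, 0.996, -0.02], TCP at [237.934, 604.901, 231.313] pointing down, gripper open.
Joint ranges: [-3.06, 3.06], [-0.37, 2.12], [-1.25, 1.32], [0.18, 2.47], [-1.1, 4.24], [0.23, 1.98], [-2.94, 2.94]. Speed limits (rad/s): [2.57, 2.57, 3.14, 3.14, 3.14, 3.14, 3.14].

### API

Orientations are given as [roll, pitch, yaw] about the fixed x, y, z axes, in that order (R = Rz(yaw) Ry(pitch) Rx(roll)).
In Python, from cell import monitor, cams, ctrl gives the robot as it stands.
- The arm moves only by the tool drive_tool, never from a script. Its argument "motion" is a list of rows, each an object with "fingers": the opening, from 0 (shut) to 1 (fully open); "linear": the shift along the tool's x, y, z in m, a list of three; "twist": the turn about the tool's z in rad. In form: [{"fingers": fingers, "linear": [x, y, z], "twist": twist}, ...]. A call has 1 to 5 rows; each row shifts and turns the commanded pose from where the row before left it, along the tool's axes as they then stand; what a row does not reach is not made up. A row lasts 1/12 s, in which the tool goes at most 41.7 mm and 7.16 degrees, less where a joint would pass 70% of its speed; a pose out of reach is approached as far as the arm can. A call with a gripper value outside its range is refused whole. The fingers move at their own pace and stop on an object; the grip force is fixed at half the most. Time passes only in rows, so rows that do not move let the fingers close. It gives the time, the measured TCP pose, the force, the opening and the grip force at its end, in the units of the state.
- monitor.read_state(): the state, without advancing time (a new reading comes with each control period).
- cams.get_image(name): name is "side" or "top" or "wrist"; returns a dict with "color" (384x512x3 uint8, blue, green, red), "K" (3x3 intrinsics, pixels), "R" (3x3) and "t" (3): a world point X has camera coordinates R X + t. Camera axes: x right, y down, z forward; pixel columns grow to the right and rows downward; lengths in mm; the calibration is good to about 2 mm. A picture is of the moment at which its call begins. There is no depth.
- ctrl.finish_job(): hands the job in; it is judged then, once.
The state is a dict: "clock": time; "qpos": joint angles; "qd": joint speeds; "tau": joint torques, N m; "eef_pos": TCP position; "tool_rot": TCP orientation; "force": force on the tool from outside, world axes, zero at the start; "torque": the same for the moment, N m; "width": finger opening in mm; "gripper_force": force on a finger pad.
Only numpy, scipy, OpenCV 4.12 (cv2) and the standard library are available. Lean on these libraries where they do the work, as an engineer would, in place of code of your own. Each camera call takes 0.05 s, during which the arm holds its last target. There are 200 camera calls.

### The job

Pull the sloping spring-loaded hold-down knob of the docking base all the way out to its stop, where its catch keeps it. Then pick up the adapter plate by its handle, lower it (do not drop it) over the two locating pins until it rests flush on the base, and let go, leaving the knob drawn out. Leave the brass weight and the marker pen lying between them where they are.

Things in the scene. Friction and masses are not known exactly. Their poses are not given: they have to be found in the camera images.
- dock: fixed aluminium docking base, 200 (x) x 150 (y) x 12 mm. Origin: centre of its underside, on the worktop; its x runs from the plunger end (-x, on the right) to the seat (+x), z up. Two upright cheeks (x -69 to -19, y out to +-25, tops 106 mm up) carry a sloping barrel with the hold-down plunger. While that is home its nose covers the seat's near edge, so the plate cannot go down.
- dock_seat (a point): centre of the seat on the base's upper face, at (48, 0, 12) mm in the dock's frame, axes as the dock's. The seated plate's origin lies here. Two steel pins stand at (+28, +52) and (-28, -52) mm from it: 10 mm diameter, 25 mm tall, tapering over the top 7 mm to a 5 mm tip.
- draw (a joint): how far the plunger is pulled out, m: 0 home, 0.060 at its stop. It slides straight along its axis, which leans 30 degrees from vertical towards the dock's -x: out is up and to the right. A spring pulls it home with 4 to 11 N; let go before about 0.047 it springs back. Beyond that a catch pushes it on to the stop with up to 8 N and keeps it there.
- draw_grip (a point): centre of the grey paddle knob on the plunger's outer end; moves with it. Axes: z along the plunger, outwards (pull this way, 30 degrees from vertical); y = dock's y; x across the paddle. Paddle: 16 mm thick along x (grip here), 56 wide along y, 44 long along z (-22 to +22), with a 21 mm thick lip at the outer end (z from +18 to +24). At home it is at (-72, 0, 149) mm in the dock's frame.
- plate: loose aluminium adapter plate, 90 (x) x 140 (y) x 8 mm, about 0.35 kg, starting flat on the worktop. Origin: centre of its underside; z up. Two 14 mm through holes at (+28, +52) and (-28, -52) mm, so that it fits the pins also after a half turn. A bridge handle stands over its centre.
- brass_weight: small loose brass weight, 27 mm across, 39 mm tall, origin at the centre of its underside; a bystander
- marker: loose marker pen, 132 mm long, lying on the worktop, 14 mm high; a bystander
- barrel_end (a point): centre of the upper end of the fixed dark barrel that the plunger slides through (radius 15 mm, rim 18 mm), 38 mm below the home paddle's centre along the plunger's axis. The stem between them carries a round collar of radius 11 mm just under the paddle.
- plate_handle (a point): centre of the plate's grey handle bar, 43 mm above the plate's underside, axes as the plate's. The bar is 64 mm long along x, 20 mm wide along y (grip here) and 18 mm high, with 26 mm free between it and the plate, on two posts at x = +-22 mm.

How it is judged (in metres and radians):
On the way:
1. the knob is pulled out to its stop (value of joint draw above 0.056 m), for 0.3 s.
At the end, for the whole second after the job is handed in: The plunger stands at its stop (joint above 0.056 m of 0.060), and the plate lies at rest on the base, handle up, both pins through its holes: within 6 mm of the seat's centre, 0.1 rad of its direction, within 2.5 mm of the base's face in height and 0.035 rad of parallel to it (value of joint draw above 0.056 m and horizontal distance between plate and dock_seat below 0.006 m and z of plate in the frame of dock_seat between -0.0025 and 0.0025 m and angle between the z axis of plate and the z axis of dock_seat, either way round below 0.035 rad and angle between plate's own z axis and vertical below 0.1 rad and angle between the x axis of plate and the x axis of dock_seat, either way round below 0.1 rad and linear speed of plate below 0.02 m/s); the robot touches nothing.
It fails at once if the brass weight is moved more than 30 mm or tipped over (distance of brass_weight from where it was at the start of the episode above 0.03 m or angle between brass_weight's own z axis and vertical above 0.8 rad).
It fails at once if the marker is moved more than 40 mm (distance of marker from where it was at the start of the episode above 0.04 m).
It fails at once if the plate is dropped: it falls freely, faster than 0.5 m/s (linear speed of plate above 0.5 m/s and contact force between the fingers and plate below 0.2 N).
It also fails if it takes over 64 s, if anything falls off the work surface, if the arm or the gripper's body presses on something with over 40 N, if the wrist force passes 120 N, or if a joint passes its speed limit or range.

## Working session

There is one attempt and no reset: what is moved stays moved. The work goes in short steps, Python scripts to look and compute and a tool call to move; the robot and the scene stay as the last step left them, time stands still between calls to the robot, and variables do not carry over. Pictures are saved under pics/ and viewed, at most 10 in all, crops included, and the job is handed in when it is done.

Besides the shell and the picture viewer there is one more tool, called after "Call:" in YAML: its name, and indented under it one key for each argument. drive_tool: Moves the arm, as the interface text tells. Its arguments: {"type":"object","properties":{"motion":{"type":"array"}},"required":["motion"]}

```bash
ls; mkdir -p pics
python3 - <<'E'
from cell import monitor,cams,ctrl
import cv2,numpy as np
s=monitor.read_state(); print(s)
for n in ("side","top","wrist"):
    d=cams.get_image(n); cv2.imwrite(f"pics/{n}0.png",d["color"]); np.savez(f"{n}0.npz",**d)
    print(n,d["K"].tolist(),d["R"].round(3).tolist(),d["t"].round(1).tolist())
E
```

```text
pics
{'clock': 0.0, 'qpos': array([-1.26179511,  0.62932187,  0.03840721,  1.51842037, -0.02695835,
        0.99632058, -0.02000207]), 'qd': array([-1.18700133e-03, -1.09388895e-03,  3.17483725e-06,  1.24688161e-03,
       -5.21356901e-04, -8.42651735e-05,  4.53340365e-04]), 'tau': array([ 4.79280498e-04, -5.63407302e+01,  1.22685716e+00, -1.93441290e+01,
        1.11176298e-02,  1.04139297e-02,  8.92335891e-06]), 'eef_pos': array([237.68208442, 604.27613672, 230.38746236]), 'tool_rot': array([-3.13964001e+00,  4.03305881e-05,  2.76683899e+00]), 'force': array([ 0.14581914,  0.12011022, -1.2168564 ]), 'torque': array([0.03935813, 0.00871418, 0.04892578]), 'gripper_force': 0.0, 'width': 85.1591132816311}
side [[473.34391523102494, 0.0, 253.71597061738606], [0.0, 473.34391523102494, 194.21708211315635], [0.0, 0.0, 1.0]] [[0.07, 0.998, -0.006], [0.789, -0.059, -0.611], [-0.61, 0.038, -0.791]] [-32.2, -363.9, 1420.9]
top [[478.21266985590245, 0.0, 264.2502868244404], [0.0, 478.21266985590245, 187.9908693081694], [0.0, 0.0, 1.0]] [[0.013, -1.0, -0.029], [-0.993, -0.01, -0.113], [0.113, 0.03, -0.993]] [-4.8, 578.9, 1129.6]
wrist [[280.10754409529045, 0.0, 251.59371198151175], [0.0, 280.10754409529045, 191.6578070590643], [0.0, 0.0, 1.0]] [[0.366, 0.931, -0.002], [0.884, -0.347, 0.312], [0.29, -0.116, -0.95]] [-649.7, -41.7, 380.7]
```

View pics/side0.png

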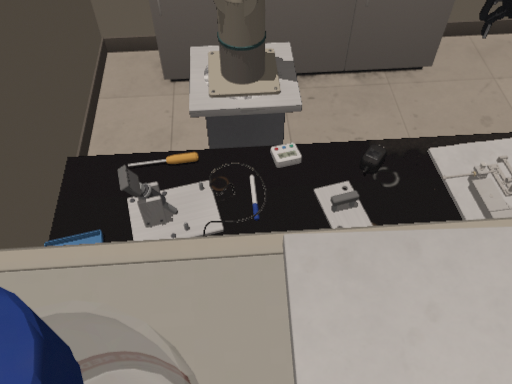

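View pics/top0.png

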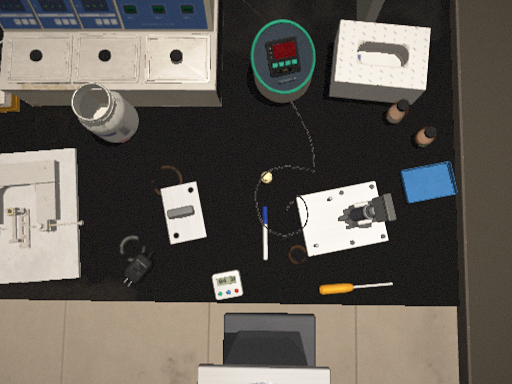

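The top view shows the plate at about (183,212) with its handle at (180,212). The dock is at about (343,218) with its knob on the right at (388,207), the brass weight is at (266,177) and the marker at (265,233). The side view shows the dock at (173,213) with its knob at (130,180), and the plate handle at (344,199).

Run:
```python
import cv2,numpy as np
t=cv2.imread("pics/top0.png");s=cv2.imread("pics/side0.png")
f=lambda im,x,y,w,h,k:cv2.resize(im[y:y+h,x:x+w],(w*k,h*k),interpolation=cv2.INTER_CUBIC)
A=np.hstack([f(t,290,172,115,90,4),f(t,150,175,70,90,4)])[:, :740]
B=np.hstack([f(s,110,155,120,60+10,4),f(s,310,175,65,70,4)])
B=B[:240]
W=max(A.shape[1],B.shape[1]);p=lambda a:np.pad(a,((0,0),(0,W-a.shape[1]),(0,0)))
o=np.vstack([p(A[:360]),p(B)]);print(o.shape);cv2.imwrite("pics/c1.png",o)
```

```text
(600, 740, 3)
```

View pics/c1.png

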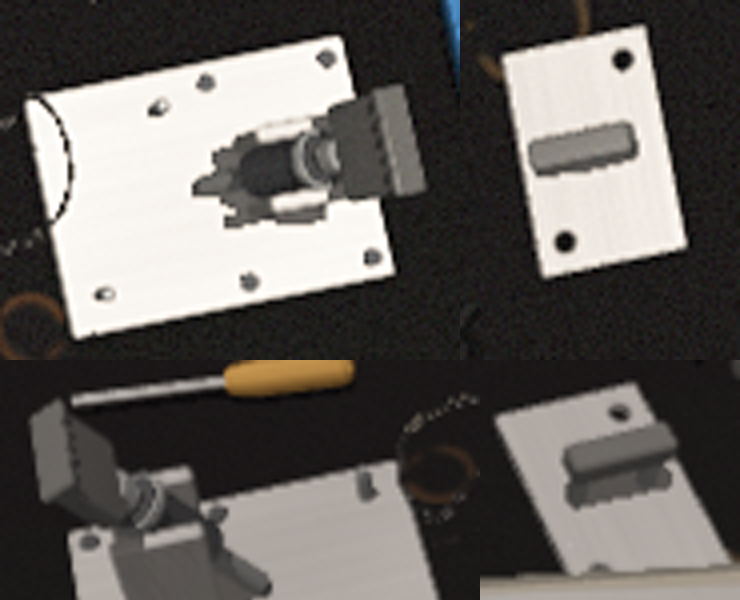

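```bash
cat > h.py <<'E'
import cv2,numpy as np
from scipy.spatial.transform import Rotation as Ro
def ray(d,uv,z):
    uv=np.atleast_2d(np.asarray(uv,float)); C=-d["R"].T@d["t"]
    v=np.c_[uv,np.ones(len(uv))]@np.linalg.inv(d["K"]).T@d["R"]
    return C+v*((z-C[2])/v[:,2])[:,None]
def proj(d,X):
    c=np.atleast_2d(X)@d["R"].T+d["t"]; c=c@d["K"].T; return c[:,:2]/c[:,2:]
def rect(d,box,z,thr=150):
    x,y,w,h=box; g=d["color"][y:y+h,x:x+w].min(2)
    m=(g>thr).astype(np.uint8); n,l,st,_=cv2.connectedComponentsWithStats(m)
    k=1+st[1:,4].argmax(); ct,_=cv2.findContours((l==k).astype(np.uint8),0,2)
    p=np.vstack([c[:,0] for c in ct])+[x,y]
    return cv2.minAreaRect(ray(d,p,z)[:,:2].astype(np.float32))
def delta(s,target,yaw):
    R=Ro.from_euler("xyz",s["tool_rot"]).as_matrix()
    dy=(yaw-s["tool_rot"][2]+np.pi/2)%np.pi-np.pi/2
    return (R.T@(np.asarray(target)-s["eef_pos"])).round(1), -dy
E
python3 - <<'E'
from h import *
d=dict(np.load("top0.npz")); s=dict(np.load("side0.npz"))
print("dock",rect(d,(290,172,115,90),12)); print("plate",rect(d,(150,175,62,75),8))
c=lambda o,x0,y0,u,v:(x0+(u-1.5)/4,y0+(v-1.5)/4)
print("pins tip z37",ray(d,[c(0,290,172,160,104),c(0,290,172,107,292)],37).round(1))
print("holes z8",ray(d,[c(0,150,175,162,60),c(0,150,175,105,242)],8).round(1))
print("handle top z52",ray(d,[c(0,150,175,124,147)],52).round(1))
E
```

```text
dock ((509.3963928222656, -187.78366088867188), (149.5895538330078, 198.4181671142578), 12.000249862670898)
plate ((519.408203125, 203.32272338867188), (140.88946533203125, 90.21915435791016), 12.64666748046875)
pins tip z37 [[ 556.6 -156.1   37. ]
 [ 443.8 -124.3   37. ]]
holes z8 [[575.8 187.4   8. ]
 [462.5 219.3   8. ]]
handle top z52 [[518.5 200.4  52. ]]
```

Run:
```python
from h import *
d=dict(np.load("top0.npz")); s=dict(np.load("side0.npz"))
X=[526.9,-269.9,169.8]
print(proj(d,X),"obs top 390.1 206.6"); print(proj(s,X), "obs side lip ~ (121.5,172)")
```

```text
[[390.34553751 206.2767742 ]] obs top 390.1 206.6
[[122.10218737 176.35769285]] obs side lip ~ (121.5,172)
```

Call:
drive_tool:
  motion:
    - {"fingers":1,"linear":[0,0.02,0],"twist":0.12}
    - {"fingers":1,"linear":[0,0,0],"twist":0.12}
    - {"fingers":1,"linear":[0,0,0],"twist":0.12}
    - {"fingers":1,"linear":[0,0,0],"twist":0.12}
    - {"fingers":1,"linear":[0,0,0],"twist":0.12}

```text
clock: 0.57
eef_pos: [245.2, 623.3, 230.8]
tool_rot: [-3.141, 0.001, 2.161]
force: [0.3, 0.3, -0.6]
width: 85.6
gripper_force: 0.0
```

Call:
drive_tool:
  motion:
    - {"fingers":1,"linear":[0,0,0],"twist":0.12}
    - {"fingers":1,"linear":[0,0,0],"twist":0.12}
    - {"fingers":1,"linear":[0,0,0],"twist":0.12}
    - {"fingers":1,"linear":[0,0,0],"twist":0.027}
    - {"fingers":1,"linear":[0,0,0],"twist":0}

```text
clock: 0.98
eef_pos: [245.0, 623.4, 230.9]
tool_rot: [-3.141, 0.001, 1.782]
force: [0.4, 0.7, -0.1]
width: 85.8
gripper_force: 0.0
```

Call:
drive_tool:
  motion:
    - {"fingers":1,"linear":[-0.036,0.018,0],"twist":0}
    - {"fingers":1,"linear":[-0.036,0.018,0],"twist":0}
    - {"fingers":1,"linear":[-0.036,0.018,0],"twist":0}
    - {"fingers":1,"linear":[-0.036,0.018,0],"twist":0}
    - {"fingers":1,"linear":[-0.036,0.018,0],"twist":0}

```text
clock: 1.4
eef_pos: [371.4, 464.5, 231.3]
tool_rot: [3.142, -0.0, 1.783]
force: [0.0, 0.3, -0.8]
width: 85.5
gripper_force: 0.0
```

Call:
drive_tool:
  motion:
    - {"fingers":1,"linear":[-0.037,0,0],"twist":0}
    - {"fingers":1,"linear":[-0.037,0,0],"twist":0}
    - {"fingers":1,"linear":[-0.037,0,0],"twist":0}
    - {"fingers":1,"linear":[-0.037,0,0],"twist":0}
    - {"fingers":1,"linear":[-0.037,0,0],"twist":0}

```text
clock: 1.82
eef_pos: [409.1, 283.4, 231.4]
tool_rot: [3.141, -0.0, 1.783]
force: [1.0, 0.1, 0.7]
width: 85.3
gripper_force: 0.0
```

Call:
drive_tool:
  motion:
    - {"fingers":1,"linear":[-0.037,0,0],"twist":0}
    - {"fingers":1,"linear":[-0.037,0,0],"twist":0}
    - {"fingers":1,"linear":[-0.037,0,0],"twist":0}
    - {"fingers":1,"linear":[-0.037,0,0],"twist":0}
    - {"fingers":1,"linear":[-0.037,0,0],"twist":0}

```text
clock: 2.23
eef_pos: [447.5, 102.5, 231.6]
tool_rot: [3.141, -0.0, 1.783]
force: [1.6, 0.3, 0.9]
width: 85.3
gripper_force: 0.0
```

Call:
drive_tool:
  motion:
    - {"fingers":1,"linear":[-0.037,0,0],"twist":0}
    - {"fingers":1,"linear":[-0.037,0,0],"twist":0}
    - {"fingers":1,"linear":[-0.037,0,0],"twist":0}
    - {"fingers":1,"linear":[-0.037,0,0],"twist":0}
    - {"fingers":1,"linear":[-0.037,0,0],"twist":0}

```text
clock: 2.65
eef_pos: [485.9, -78.6, 231.5]
tool_rot: [3.141, -0.0, 1.783]
force: [1.0, 0.2, -0.1]
width: 85.3
gripper_force: 0.0
```

Call:
drive_tool:
  motion:
    - {"fingers":1,"linear":[-0.04,0,0],"twist":0}
    - {"fingers":1,"linear":[-0.04,0,0],"twist":0}
    - {"fingers":1,"linear":[-0.04,0,0],"twist":0}
    - {"fingers":1,"linear":[-0.02,0,0],"twist":0}
    - {"fingers":1,"linear":[0,0,0],"twist":0}

```text
clock: 3.07
eef_pos: [514.7, -220.7, 231.6]
tool_rot: [3.141, 0.005, 1.775]
force: [0.2, -0.8, 0.4]
width: 85.4
gripper_force: 0.0
```

Run:
```python
from h import *
from cell import monitor,cams
s=monitor.read_state(); print(s["eef_pos"],s["tool_rot"],s["qpos"].round(2),delta(s,[524.4,-258.2,128],1.78))
d=cams.get_image("wrist"); cv2.imwrite("pics/w1.png",d["color"]); print(proj(d,[[526.9,-269.9,169.8],[526.9+27.4,-269.9+5.8,169.8],[526.9-27.4,-269.9-5.8,169.8]]))
```

```text
[ 514.725882   -220.66586227  231.59114746] [3.14116618 0.00487595 1.77502539] [ 0.12  0.52  0.36  1.78 -0.22  0.88  0.78] (array([-38.2,   1.8, 103.8]), np.float64(-0.004974610630172682))
[[252.41188202 263.14869338]
 [285.73113749 263.01851853]
 [219.10202978 263.2788315 ]]
```

View pics/w1.png

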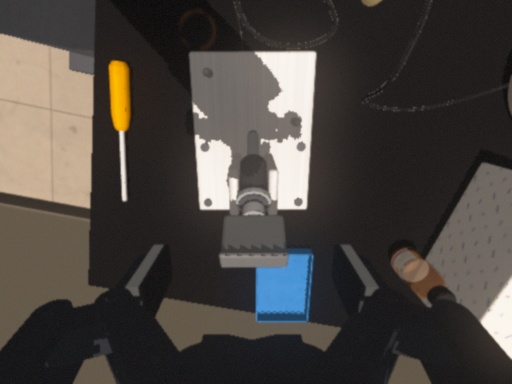

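The wrist view shows the knob's lip centred at about (253,256), spanning columns 221–287. The prediction was (252,263) and 219–286, so the knob position holds. Next I centre over it, descend and grip.

Call:
drive_tool:
  motion:
    - {"fingers":1,"linear":[-0.02,0.002,0],"twist":-0.005}
    - {"fingers":1,"linear":[-0.018,0,0],"twist":0}
    - {"fingers":1,"linear":[0,0,0.02],"twist":0}
    - {"fingers":1,"linear":[0,0,0.02],"twist":0}
    - {"fingers":1,"linear":[0,0,0.02],"twist":0}

```text
clock: 3.53
eef_pos: [525.0, -248.9, 170.8]
tool_rot: [3.141, -0.001, 1.788]
force: [0.8, 0.2, -0.5]
width: 85.0
gripper_force: 0.0
```

Call:
drive_tool:
  motion:
    - {"fingers":1,"linear":[0,0,0.015],"twist":0}
    - {"fingers":1,"linear":[0,0,0.015],"twist":0}
    - {"fingers":1,"linear":[0,0,0.013],"twist":0}
    - {"fingers":1,"linear":[0,0,0],"twist":0}
    - {"fingers":1,"linear":[0,0,0],"twist":0}

```text
clock: 3.95
eef_pos: [524.5, -248.9, 127.9]
tool_rot: [-3.141, -0.002, 1.788]
force: [-0.3, 1.1, 0.6]
width: 85.2
gripper_force: 0.0
```

Call:
drive_tool:
  motion:
    - {"fingers":1,"linear":[-0.009,0.001,0],"twist":0.008}
    - {"fingers":1,"linear":[0,0,0],"twist":0}
    - {"fingers":0,"linear":[0,0,0],"twist":0}
    - {"fingers":0,"linear":[0,0,0],"twist":0}
    - {"fingers":0,"linear":[0,0,0],"twist":0}

```text
clock: 4.37
eef_pos: [524.6, -260.2, 129.1]
tool_rot: [-3.137, -0.001, 1.776]
force: [-8.8, -0.3, 9.2]
width: 56.5
gripper_force: 61.7
```

Call:
drive_tool:
  motion:
    - {"fingers":0,"linear":[0,0,0],"twist":0}
    - {"fingers":0,"linear":[0,0,0],"twist":0}
    - {"fingers":0,"linear":[0,0,0],"twist":0}
    - {"fingers":0,"linear":[0,0,0],"twist":0}
    - {"fingers":0,"linear":[0,0,0],"twist":0}

```text
clock: 4.78
eef_pos: [524.6, -260.2, 129.2]
tool_rot: [-3.137, -0.001, 1.776]
force: [-7.4, -1.2, 8.4]
width: 55.9
gripper_force: 61.5
```

Gripped at 56 mm, as expected. Next I pull along the axis, 6 mm per row.

Call:
drive_tool:
  motion:
    - {"fingers":0,"linear":[-0.003,0,-0.0052],"twist":0}
    - {"fingers":0,"linear":[-0.003,0,-0.0052],"twist":0}
    - {"fingers":0,"linear":[-0.003,0,-0.0052],"twist":0}
    - {"fingers":0,"linear":[-0.003,0,-0.0052],"twist":0}
    - {"fingers":0,"linear":[-0.003,0,-0.0052],"twist":0}

```text
clock: 5.2
eef_pos: [527.1, -272.8, 152.2]
tool_rot: [-3.135, -0.005, 1.776]
force: [-4.7, -0.7, -13.4]
width: 55.8
gripper_force: 66.2
```

Call:
drive_tool:
  motion:
    - {"fingers":0,"linear":[-0.003,0,-0.0052],"twist":0}
    - {"fingers":0,"linear":[-0.003,0,-0.0052],"twist":0}
    - {"fingers":0,"linear":[-0.003,0,-0.0052],"twist":0}
    - {"fingers":0,"linear":[-0.003,0,-0.0052],"twist":0}
    - {"fingers":0,"linear":[-0.003,0,-0.0052],"twist":0}

```text
clock: 5.62
eef_pos: [530.8, -289.3, 180.8]
tool_rot: [-3.137, -0.002, 1.776]
force: [-10.2, 0.3, 8.0]
width: 55.6
gripper_force: 65.7
```

Call:
drive_tool:
  motion:
    - {"fingers":0,"linear":[0,0,0],"twist":0}
    - {"fingers":0,"linear":[0,0,0],"twist":0}
    - {"fingers":0,"linear":[0,0,0],"twist":0}

```text
clock: 5.87
eef_pos: [530.9, -289.5, 181.3]
tool_rot: [-3.137, -0.001, 1.776]
force: [-9.6, -0.1, 5.7]
width: 56.0
gripper_force: 68.0
```

Call:
drive_tool:
  motion:
    - {"fingers":1,"linear":[0,0,0],"twist":0}
    - {"fingers":1,"linear":[0,0,0],"twist":0}
    - {"fingers":1,"linear":[0,0,0],"twist":0}
    - {"fingers":1,"linear":[0,0,0],"twist":0}
    - {"fingers":1,"linear":[0,0,-0.01],"twist":0}

```text
clock: 6.28
eef_pos: [533.4, -287.5, 189.2]
tool_rot: [-3.14, -0.002, 1.777]
force: [-0.0, 0.7, -1.0]
width: 85.3
gripper_force: 0.0
```

Call:
drive_tool:
  motion:
    - {"fingers":1,"linear":[0,0,-0.025],"twist":0}
    - {"fingers":1,"linear":[0,0,-0.025],"twist":0}
    - {"fingers":1,"linear":[0,0,-0.025],"twist":0}
    - {"fingers":1,"linear":[0,0,0],"twist":0}
    - {"fingers":1,"linear":[0,0,0],"twist":0}

```text
clock: 6.7
eef_pos: [535.0, -289.1, 267.7]
tool_rot: [3.138, 0.003, 1.777]
force: [0.3, 0.4, -1.0]
width: 85.3
gripper_force: 0.0
```

Run:
```python
from h import *
from cell import monitor,cams
s=monitor.read_state(); print(s["eef_pos"],delta(s,[519.4,203.3,120],1.786))
d=cams.get_image("side"); cv2.imwrite("pics/s2.png",cv2.resize(d["color"][130:260,60:260],None,fx=4,fy=4))
for dr in (0,60):
  l=dr+24; x=-72-l*.5; z=149+l*.866
  print(proj(d,[509.4-.208*x,-187.8+.978*x,z])-[60,130])
```

```text
[ 534.99777132 -289.05485588  267.68216351] (array([485.5,  85. , 146.7]), np.float64(-0.008982567689767684))
[[62.07936476 46.35363036]]
[[40.23306644 32.36471542]]
```

View pics/s2.png

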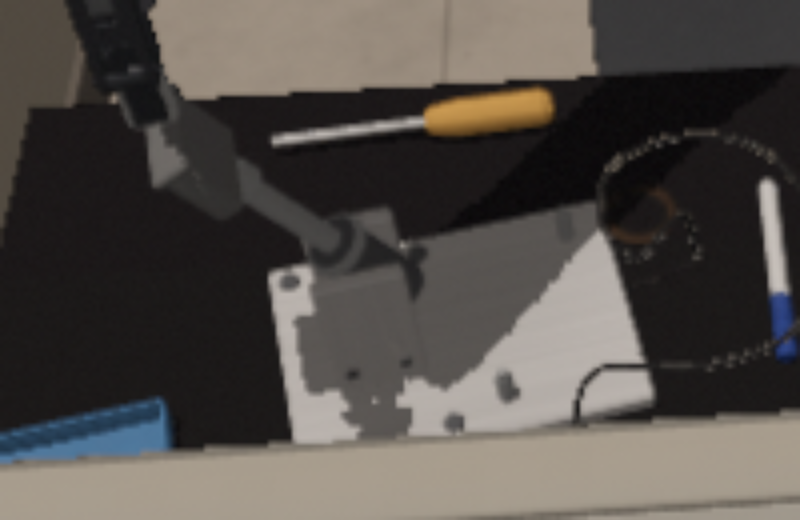

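The side view shows the knob drawn out, its paddle at crop (195,160), i.e. about (109,170) in the full image, with a long stretch of stem showing after release. The catch holds. Next I go to the plate.

Call:
drive_tool:
  motion:
    - {"fingers":1,"linear":[0.034,0.017,0],"twist":-0.009}
    - {"fingers":1,"linear":[0.034,0.017,0],"twist":0}
    - {"fingers":1,"linear":[0.034,0.017,0],"twist":0}
    - {"fingers":1,"linear":[0.034,0.017,0],"twist":0}
    - {"fingers":1,"linear":[0.034,0.017,0],"twist":0}

```text
clock: 7.17
eef_pos: [580.4, -102.3, 264.2]
tool_rot: [-3.14, -0.001, 1.786]
force: [0.8, -0.4, 0.5]
width: 85.7
gripper_force: 0.0
```

Call:
drive_tool:
  motion:
    - {"fingers":1,"linear":[0.035,0,0.02],"twist":0}
    - {"fingers":1,"linear":[0.035,0,0.02],"twist":0}
    - {"fingers":1,"linear":[0.035,0,0.02],"twist":0}
    - {"fingers":1,"linear":[0.035,0,0.02],"twist":0}
    - {"fingers":1,"linear":[0.035,0,0.02],"twist":0}

```text
clock: 7.58
eef_pos: [542.1, 68.3, 163.7]
tool_rot: [-3.14, -0.0, 1.786]
force: [0.3, 1.1, -0.8]
width: 85.4
gripper_force: 0.0
```

Call:
drive_tool:
  motion:
    - {"fingers":1,"linear":[0.035,0,0.01],"twist":0}
    - {"fingers":1,"linear":[0.035,0,0.01],"twist":0}
    - {"fingers":1,"linear":[0.035,0,0.01],"twist":0}
    - {"fingers":1,"linear":[0.035,0,0.01],"twist":0}
    - {"fingers":1,"linear":[0,0,0],"twist":0}

```text
clock: 8.0
eef_pos: [508.8, 212.5, 122.1]
tool_rot: [-3.135, -0.005, 1.797]
force: [-0.7, 0.6, 0.2]
width: 85.4
gripper_force: 0.0
```

Call:
drive_tool:
  motion:
    - {"fingers":1,"linear":[0,0,0],"twist":0}
    - {"fingers":1,"linear":[0,0,0],"twist":0}

```text
clock: 8.17
eef_pos: [513.2, 202.8, 124.6]
tool_rot: [-3.14, 0.001, 1.786]
force: [0.6, -0.2, 0.6]
width: 85.5
gripper_force: 0.0
```

Run:
```python
from h import *
from cell import monitor,cams
s=monitor.read_state(); print(s["eef_pos"],s["tool_rot"],delta(s,[519.4,203.3,24],1.786))
d=cams.get_image("wrist"); cv2.imwrite("pics/w2.png",d["color"])
print(proj(d,[[519.4,203.3,52],[519.4-.21*32,203.3+.978*32,52],[519.4+.21*32,203.3-.978*32,52]]))
```

```text
[513.21143264 202.77559222 124.62838657] [-3.14007144e+00  1.11625804e-03  1.78607163e+00] (array([ -0.7,   6.3, 100.6]), np.float64(7.162537377602973e-05))
[[257.71396635 203.33741313]
 [258.14496675 165.16884337]
 [257.31897028 238.31750745]]
```

View pics/w2.png

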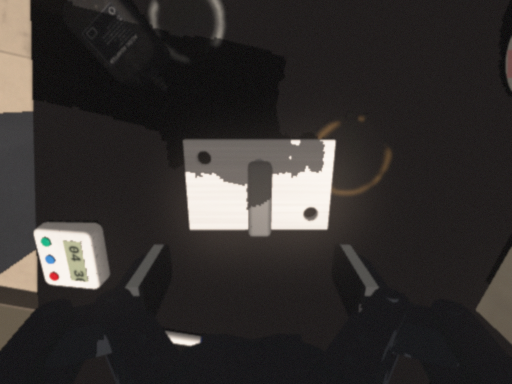

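The wrist view shows the handle bar at column 260, rows 162–236, within about 2 px of the prediction. The plate edges are parallel to the image, so the yaw is good. Now I descend and grip.

Call:
drive_tool:
  motion:
    - {"fingers":1,"linear":[0,0.007,0],"twist":0}
    - {"fingers":1,"linear":[0,0,0.02],"twist":0}
    - {"fingers":1,"linear":[0,0,0.02],"twist":0}
    - {"fingers":1,"linear":[0,0,0.02],"twist":0}
    - {"fingers":1,"linear":[0,0,0.02],"twist":0}

```text
clock: 8.63
eef_pos: [522.1, 203.6, 45.0]
tool_rot: [3.14, 0.0, 1.783]
force: [-0.1, 0.1, -0.3]
width: 85.5
gripper_force: 0.0
```

Call:
drive_tool:
  motion:
    - {"fingers":1,"linear":[0,0,0.01],"twist":0}
    - {"fingers":1,"linear":[0,0,0.008],"twist":0}
    - {"fingers":1,"linear":[0,0,0],"twist":0}
    - {"fingers":1,"linear":[0,0,0],"twist":0}
    - {"fingers":1,"linear":[0,0,0],"twist":0}

```text
clock: 9.05
eef_pos: [521.4, 204.9, 28.2]
tool_rot: [3.14, -0.0, 1.785]
force: [-0.9, 0.4, 0.3]
width: 85.8
gripper_force: 0.0
```

Call:
drive_tool:
  motion:
    - {"fingers":0,"linear":[0,0,0],"twist":0}
    - {"fingers":0,"linear":[0,0,0],"twist":0}
    - {"fingers":0,"linear":[0,0,0],"twist":0}
    - {"fingers":0,"linear":[0,0,0],"twist":0}
    - {"fingers":0,"linear":[0,0,0],"twist":0}

```text
clock: 9.47
eef_pos: [520.6, 205.1, 27.5]
tool_rot: [3.141, -0.0, 1.786]
force: [0.7, 0.2, 1.0]
width: 25.6
gripper_force: 0.0
```

Call:
drive_tool:
  motion:
    - {"fingers":0,"linear":[0,0,0],"twist":0}
    - {"fingers":0,"linear":[0,0,0],"twist":0}
    - {"fingers":0,"linear":[0,0,0],"twist":0}
    - {"fingers":0,"linear":[0,0,0],"twist":0}
    - {"fingers":0,"linear":[0,0,0],"twist":0}

```text
clock: 9.88
eef_pos: [520.4, 205.0, 27.6]
tool_rot: [-3.142, -0.0, 1.786]
force: [-0.8, -1.2, 5.0]
width: 18.8
gripper_force: 60.1
```

Call:
drive_tool:
  motion:
    - {"fingers":0,"linear":[0,0,-0.01],"twist":0}
    - {"fingers":0,"linear":[0,0,-0.02],"twist":0}
    - {"fingers":0,"linear":[0,0,-0.025],"twist":0}
    - {"fingers":0,"linear":[0,0,-0.025],"twist":0}
    - {"fingers":0,"linear":[0,0,-0.02],"twist":0}

```text
clock: 10.3
eef_pos: [520.4, 204.7, 128.8]
tool_rot: [3.142, 0.0, 1.785]
force: [1.6, -0.1, -4.1]
width: 19.1
gripper_force: 59.3
```

Call:
drive_tool:
  motion:
    - {"fingers":0,"linear":[0,0,-0.01],"twist":0}
    - {"fingers":0,"linear":[0,0,0],"twist":0}
    - {"fingers":0,"linear":[0,0,0],"twist":0}

```text
clock: 10.55
eef_pos: [520.1, 205.0, 137.0]
tool_rot: [-3.141, -0.0, 1.786]
force: [0.4, -1.0, -3.8]
width: 19.0
gripper_force: 59.2
```

Run:
```python
from h import *
from cell import monitor,cams
s=monitor.read_state(); print(s["eef_pos"],s["tool_rot"],s["force"],s["width"],delta(s,[501,-138.8,137],1.782))
d=cams.get_image("top"); z=s["eef_pos"][2]-27.6+8; print(rect(d,(140,165,75,95),z))
cv2.imwrite("pics/t3.png",d["color"])
```

```text
[520.10867394 204.97246778 136.99346721] [-3.14118073e+00 -8.37408248e-05  1.78602573e+00] [ 0.44391876 -0.95938121 -3.82304505] 18.96762979017902 (array([-331.8,  -92.1,    0. ]), np.float64(0.00402573136624329))
((524.0902709960938, 184.80345153808594), (140.54946899414062, 51.768001556396484), 12.539039611816406)
```

Call:
drive_tool:
  motion:
    - {"fingers":0,"linear":[-0.02,-0.006,0],"twist":0.004}
    - {"fingers":0,"linear":[-0.03,-0.009,0],"twist":0}
    - {"fingers":0,"linear":[-0.03,-0.009,0],"twist":0}
    - {"fingers":0,"linear":[-0.03,-0.009,0],"twist":0}
    - {"fingers":0,"linear":[-0.03,-0.009,0],"twist":0}

```text
clock: 11.02
eef_pos: [507.3, 57.8, 135.6]
tool_rot: [-3.138, 0.0, 1.782]
force: [-0.2, -0.7, -4.5]
width: 18.6
gripper_force: 59.2
```

Call:
drive_tool:
  motion:
    - {"fingers":0,"linear":[-0.03,-0.009,0],"twist":0}
    - {"fingers":0,"linear":[-0.03,-0.009,0],"twist":0}
    - {"fingers":0,"linear":[-0.03,-0.009,0],"twist":0}
    - {"fingers":0,"linear":[-0.03,-0.009,0],"twist":0}
    - {"fingers":0,"linear":[-0.03,-0.007,0],"twist":0}

```text
clock: 11.43
eef_pos: [496.3, -97.8, 135.7]
tool_rot: [-3.138, -0.001, 1.782]
force: [0.9, -0.3, -4.0]
width: 19.0
gripper_force: 59.2
```

Call:
drive_tool:
  motion:
    - {"fingers":0,"linear":[-0.02,-0.004,0],"twist":0}
    - {"fingers":0,"linear":[-0.015,-0.003,0],"twist":0}
    - {"fingers":0,"linear":[-0.007,0,0],"twist":0}
    - {"fingers":0,"linear":[0,0,0],"twist":0}
    - {"fingers":0,"linear":[0,0,0],"twist":0}

```text
clock: 11.85
eef_pos: [499.7, -138.0, 136.3]
tool_rot: [-3.14, -0.002, 1.782]
force: [-0.3, 0.4, -3.5]
width: 18.9
gripper_force: 59.2
```

Run:
```python
from h import *
from cell import monitor,cams
s=monitor.read_state(); print(s["eef_pos"],s["tool_rot"],s["force"],s["width"],delta(s,[500.5,-138.8,137],1.782))
d=cams.get_image("wrist"); w=d["color"]
t=cams.get_image("side")["color"]
cv2.imwrite("pics/w3.png",np.hstack([cv2.resize(w[100:300,150:360],(420,400)),cv2.resize(t[150:250,100:195],(380,400))]))
```

```text
[ 499.6779718  -138.0213395   136.33343834] [-3.13994582e+00 -1.63236087e-03  1.78195623e+00] [-0.34191223  0.44241681 -3.54611878] 18.877191885734383 (array([-0.9,  0.6, -0.7]), np.float64(-4.376577264642023e-05))
```

View pics/w3.png

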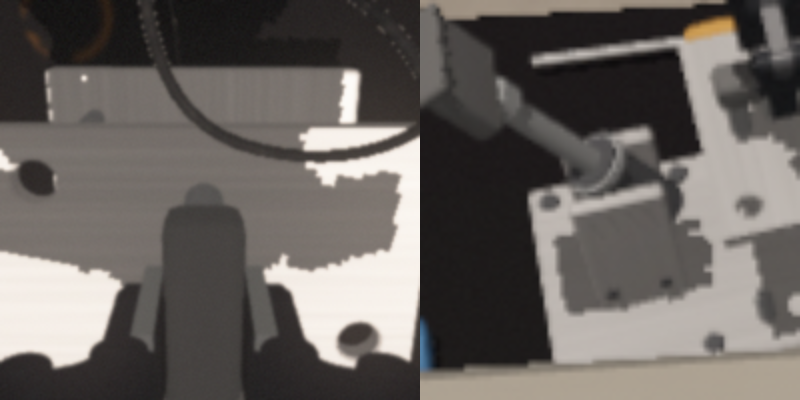

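The wrist and side views show the plate held level, handle at crop column 203, still above the pins. A thin dark cable arcs across the wrist view. Force is only the plate's weight, so I lower in stages and watch it.

Call:
drive_tool:
  motion:
    - {"fingers":0,"linear":[-0.001,0.001,0.01],"twist":0}
    - {"fingers":0,"linear":[0,0,0.018],"twist":0}
    - {"fingers":0,"linear":[0,0,0.018],"twist":0}
    - {"fingers":0,"linear":[0,0,0.012],"twist":0}
    - {"fingers":0,"linear":[0,0,0.006],"twist":0}

```text
clock: 12.37
eef_pos: [500.4, -138.2, 71.2]
tool_rot: [-3.139, -0.002, 1.784]
force: [-0.4, -0.5, -4.3]
width: 19.0
gripper_force: 59.1
```

Call:
drive_tool:
  motion:
    - {"fingers":0,"linear":[0,0,0],"twist":0}
    - {"fingers":0,"linear":[0,0,0],"twist":0}

```text
clock: 12.53
eef_pos: [501.4, -139.3, 73.1]
tool_rot: [-3.141, -0.0, 1.783]
force: [0.2, 0.6, -3.1]
width: 19.2
gripper_force: 59.1
```

Run:
```python
from h import *
from cell import monitor,cams
s=monitor.read_state(); print(s["eef_pos"],s["tool_rot"],s["force"],delta(s,[500.5,-138.8,39.6],1.782))
w=cams.get_image("wrist")["color"]
d=cams.get_image("top"); t=d["color"]; print("plate",rect(d,(285,165,120,100),s["eef_pos"][2]-19.6))
cv2.imwrite("pics/w4.png",np.hstack([cv2.resize(w[100:300,150:360],(420,400)),cv2.resize(t[172:267,290:380],(380,400))]))
```

```text
[ 501.43956154 -139.29463588   73.06138706] [-3.14122948e+00 -2.89636720e-04  1.78255604e+00] [ 0.17265622  0.61785495 -3.07158157] (array([ 0.7, -0.8, 33.5]), np.float64(0.0005560405305171656))
plate ((486.6373291015625, -260.22735595703125), (71.99535369873047, 47.706138610839844), 11.651161193847656)
```

View pics/w4.png

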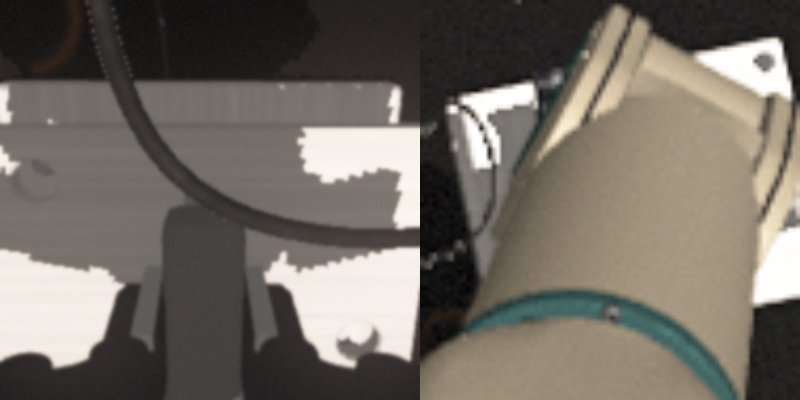

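The plate sits just above the pins. Both holes, at crop (37,180) and (357,340), show a lit pin tip inside them. Continuing down slowly.

Call:
drive_tool:
  motion:
    - {"fingers":0,"linear":[0.0005,-0.0005,0.005],"twist":0}
    - {"fingers":0,"linear":[0,0,0.005],"twist":0}
    - {"fingers":0,"linear":[0,0,0.004],"twist":0}
    - {"fingers":0,"linear":[0,0,0],"twist":0}
    - {"fingers":0,"linear":[0,0,0],"twist":0}

```text
clock: 13.05
eef_pos: [500.5, -139.4, 59.0]
tool_rot: [-3.141, -0.0, 1.782]
force: [-0.2, 0.1, -4.7]
width: 19.1
gripper_force: 59.1
```

Call:
drive_tool:
  motion:
    - {"fingers":0,"linear":[0,0,0.004],"twist":0}
    - {"fingers":0,"linear":[0,0,0.003],"twist":0}
    - {"fingers":0,"linear":[0,0,0.003],"twist":0}
    - {"fingers":0,"linear":[0,0,0],"twist":0}
    - {"fingers":0,"linear":[0,0,0],"twist":0}

```text
clock: 13.47
eef_pos: [500.6, -139.4, 49.0]
tool_rot: [-3.141, -0.0, 1.782]
force: [-0.2, 0.3, -4.3]
width: 19.1
gripper_force: 59.1
```

Call:
drive_tool:
  motion:
    - {"fingers":0,"linear":[0,0,0.003],"twist":0}
    - {"fingers":0,"linear":[0,0,0.003],"twist":0}
    - {"fingers":0,"linear":[0,0,0.002],"twist":0}
    - {"fingers":0,"linear":[0,0,0],"twist":0}
    - {"fingers":0,"linear":[0,0,0],"twist":0}

```text
clock: 13.88
eef_pos: [500.7, -139.4, 41.1]
tool_rot: [-3.141, -0.0, 1.782]
force: [0.5, 0.2, -4.3]
width: 19.1
gripper_force: 59.2
```

Call:
drive_tool:
  motion:
    - {"fingers":0,"linear":[0,0,0.001],"twist":0}
    - {"fingers":0,"linear":[0,0,0.001],"twist":0}
    - {"fingers":0,"linear":[0,0,0],"twist":0}
    - {"fingers":0,"linear":[0,0,0],"twist":0}

```text
clock: 14.22
eef_pos: [501.0, -139.4, 39.6]
tool_rot: [3.141, 0.0, 1.782]
force: [-0.3, 0.8, 1.0]
width: 19.1
gripper_force: 59.7
```

Contact at exactly the expected flush height of 39.6. Releasing and retreating.

Call:
drive_tool:
  motion:
    - {"fingers":1,"linear":[0,0,0],"twist":0}
    - {"fingers":1,"linear":[0,0,0],"twist":0}
    - {"fingers":1,"linear":[0,0,0],"twist":0}
    - {"fingers":1,"linear":[0,0,0],"twist":0}
    - {"fingers":1,"linear":[0,0,0],"twist":0}

```text
clock: 14.63
eef_pos: [500.9, -139.4, 39.3]
tool_rot: [3.141, 0.0, 1.782]
force: [0.7, -1.0, 0.1]
width: 78.1
gripper_force: 0.0
```

Call:
drive_tool:
  motion:
    - {"fingers":1,"linear":[0,0,-0.02],"twist":0}
    - {"fingers":1,"linear":[0,0,-0.03],"twist":0}
    - {"fingers":1,"linear":[0,0,-0.03],"twist":0}
    - {"fingers":1,"linear":[0,0,-0.03],"twist":0}
    - {"fingers":1,"linear":[0,0,-0.03],"twist":0}

```text
clock: 15.05
eef_pos: [500.4, -139.4, 180.6]
tool_rot: [-3.141, -0.0, 1.782]
force: [0.5, 1.6, -0.6]
width: 85.3
gripper_force: 0.0
```

Call:
drive_tool:
  motion:
    - {"fingers":1,"linear":[0.04,0,-0.01],"twist":0}
    - {"fingers":1,"linear":[0.04,0,-0.01],"twist":0}
    - {"fingers":1,"linear":[0.04,0,0],"twist":0}
    - {"fingers":1,"linear":[0.04,0,0],"twist":0}
    - {"fingers":1,"linear":[0.04,0,0],"twist":0}

```text
clock: 15.47
eef_pos: [458.3, 57.8, 199.7]
tool_rot: [3.141, -0.0, 1.781]
force: [1.1, 1.0, 0.1]
width: 85.5
gripper_force: 0.0
```

Call:
drive_tool:
  motion:
    - {"fingers":1,"linear":[0.04,0,0],"twist":0}
    - {"fingers":1,"linear":[0.04,0,0],"twist":0}
    - {"fingers":1,"linear":[0.04,0,0],"twist":0}
    - {"fingers":1,"linear":[0,0,0],"twist":0}
    - {"fingers":1,"linear":[0,0,0],"twist":0}

```text
clock: 15.88
eef_pos: [432.8, 176.4, 199.2]
tool_rot: [-3.141, -0.001, 1.788]
force: [0.8, -1.2, -0.0]
width: 84.9
gripper_force: 0.0
```

Run:
```python
from h import *
from cell import monitor,cams
s=monitor.read_state(); print(s["eef_pos"],s["force"])
d=cams.get_image("top")["color"]; t=cams.get_image("side")["color"]
cv2.imwrite("pics/e1.png",np.hstack([cv2.resize(d[165:265,240:415],(440,250)),cv2.resize(t[130:250,80:250],(354,250))]).repeat(1,0))
```

```text
[432.84437757 176.36623662 199.18119637] [ 0.78331102 -1.15759723 -0.0188763 ]
```

View pics/e1.png

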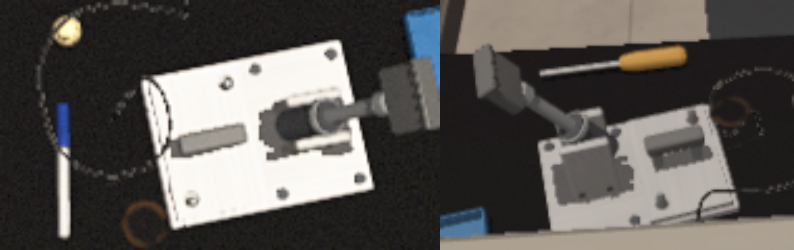

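The plate is seated with pins through both holes, at crop (226,83) and (191,200). The knob is still drawn out at (410,95), and the weight (67,30) and marker (63,170) are where they were. Handing in.

```bash
python3 -c "
from cell import ctrl; print(ctrl.finish_job())"
```

```text
the job is handed in; nothing more can be done
None
```

Job handed in at about 16 s: the knob is drawn out and held by its catch, the plate rests flush over both pins and is released, and the weight and marker look undisturbed in the final pictures; no verdict was returned.

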